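Fit one more vial into a crowded vial tray

TASK

One injection vial has been left standing by itself on the table, near a smaller bottle. Make room for it in the narrow steel tray by gently sliding the vials there along, without lifting them out or tipping them, then set the vial down upright in the tray's row so that all four stand on its floor. Set it down rather than drop it, and leave the small bottle and the tape roll where they are.

Things in the scene. Friction and masses are not known exactly. Their poses are not given: they have to be found in the camera images.
- vial_tray: Open stainless tray for one row of vials, fixed to the table. Outside 56 mm (its x) by 210 mm (its y, the row direction); walls 26 mm high, walls and floor 3 mm thick; inside 50 x 204 mm; loops on both ends reach 17 mm farther. Origin: centre of its underside, on the table; z up. The walls are low: a vial can be held from above with the fingers across the tray (along its x), over the walls.
- row_vial_1_center (a point): Vial in the tray, close to its -y end. Same kind as the lone vial: body 43 mm across, 77 mm tall. Point: its centre, 38.5 mm above its foot; z along its axis, up. About 0.055 kg, free to slide. Pushed high up it tips; pushed near its foot, or held across its body, it slides.
- row_vial_2_center (a point): Vial in the tray, beside the first. Same kind as the lone vial: body 43 mm across, 77 mm tall. Point: its centre, 38.5 mm above its foot; z along its axis, up. About 0.055 kg, free to slide. Pushed high up it tips; pushed near its foot, or held across its body, it slides.
- row_vial_3_center (a point): Third vial in the tray, with a gap of about 36 mm on either side, too narrow for a vial; slid to either side it leaves one of about 73 mm. Same kind as the lone vial: body 43 mm across, 77 mm tall. Point: its centre, 38.5 mm above its foot; z along its axis, up. About 0.055 kg, free to slide. Pushed high up it tips; pushed near its foot, or held across its body, it slides.
- lone_vial_center (a point): The vial to be put into the tray: brown glass, standing alone on the table, body 43 mm across and straight up to about 50 mm, then shoulder and crimped cap 26 mm across, 77 mm tall in all, about 0.055 kg. Point: its centre, half-way up, 38.5 mm above its foot; z along its axis, up.
- small_bottle_center (a point): Bystander: small brown bottle with a white cap, 26 mm across and 52 mm tall, standing on the table near the lone vial (which of the two is nearer the robot varies). Point: its centre, half-way up. Leave it.
- tape: Bystander: roll of tape lying flat on the table beyond the tray, 62 mm across, 25 mm high. Origin: centre of its underside. Leave it. To the left of tape and vial tray (y above about 0.13 m, x above 0.48 m) a stool carries a raised instrument tray, about 0.26 m high: pass round or over it.
Not all that is in view belongs to the job. Leave any green or turquoise look-alike of the part that bears row_vial_1_center alone. Leave any black or yellow look-alike of the part that bears row_vial_3_center alone.

How it is judged:
By the outcome, as a careful person would: the job done as asked, in the order asked, and still so for the second after the job is handed in, with the robot touching nothing.
It also fails if it takes over 48 s, if anything falls off the work surface, if the arm or the gripper's body presses on something with over 40 N, if the wrist force passes 120 N, or if a joint passes its speed limit or range.

ROBOT

A 7-joint arm with a two-finger parallel gripper is mounted at the origin on a cart in front of the work surface, level with it; the furniture and walls round the work are solid. World frame = base frame: x ahead of the robot, y to its left, z up, the work surface at z = 0. Lengths are in m, angles in rad, forces in N, time in s.
With the tool pointing down it reaches from about 0.425 to 0.925 m from the base axis. Payload 6.8 kg.
Tool frame: the origin (TCP) lies midway between the tips of the shut fingers; the grasp point (between the pads) lies 19 mm behind it; z points along the fingers, y is the line along which they close (so a half turn about z gives the same grasp; the last joint's range is limited). The gripper opens to 85 mm and grips with 20 to 120 N. Pads are 22 mm wide; open, the fingers measure 114 mm over their backs; the gripper's body (76 mm by 85 mm) begins 54 mm behind the grasp point. The pads swing forward as they close: fully open they stand 13 mm farther back than shut.
Start: joints at [-1.353, 0.477, 0.022, 1.555, -0.011, 1.109, -0.083], TCP at [0.216, 0.64, 0.231] pointing down, gripper open.
Joint ranges: [-2.96, 2.96], [-0.34, 2.1], [-1.41, 1.46], [0.24, 2.44], [-1.37, 4.51], [0.17, 1.92], [-2.96, 2.96]. Speed limits (rad/s): [2.39, 2.39, 3.14, 3.14, 3.14, 3.14, 3.14].

INTERFACE

Orientations are given as a rotation vector (axis times angle).
In Python, from bench import r gives the robot as it stands.
- The arm moves only by the tool servo_tool, never from a script. Its arguments are lists of equal length, an entry for each row: "turn": the turn, a rotation vector about the world's x, y, z in units of 5 degrees (1.0 is 5 degrees), a list of three; "slide": the shift along the world's x, y, z in units of 30 mm (1.0 is 30 mm), a list of three; "hand": the opening, from 0 (shut) to 1 (fully open). In form: {"turn": [[rx, ry, rz], ...], "slide": [[dx, dy, dz], ...], "hand": [hand, ...]}. A call has 1 to 8 rows; each row is the pose to reach, as a shift and turn from the pose commanded when the call began; what a row does not reach only later rows make up. A row lasts 1/8 s, in which the tool goes at most 62.5 mm and 10.7 degrees, less where a joint would pass 70% of its speed; a pose out of reach is approached as far as the arm can. A call with a gripper value outside its range is refused whole. The fingers move at their own pace and stop on an object; "squeeze" is the grip in N (left out, the last holds). Time passes only in rows, so rows that repeat a pose let the fingers close. It gives the time, the measured TCP pose, the force, the opening and the grip force at its end, in the units of the state.
- r.get_obs(): the state, without advancing time (a new reading comes with each control period).
- r.grab_frame(name): name is "scene" or "top"; returns (picture, depth): 420x560x3 uint8, red, green, blue; 420x560 float32, m along the optical axis (not along the pixel's ray), 0 where there is no reading.
- r.get_calibration(name): a dict with "fovy" (degrees; the focal length in pixels is half the picture's height over the tangent of half this angle, whatever the lens; pixels are square), "cx", "cy" (the principal point, pixels), "R" (3x3) and "t" (3): a world point X has camera coordinates R X + t. Camera axes: x right, y down, z forward; pixel columns grow to the right and rows downward; lengths in m; the calibration is good to about 2 mm. A picture is of the moment at which its call begins. get_calibration takes no time and is no camera call.
- r.hand_in(): hands the job in; it is judged then, once.
The state is a dict: "clock": time; "joints": joint angles; "qvel": joint speeds; "tau": joint torques, N m; "tcp_pos": TCP position; "orientation": TCP orientation; "contact_force": force on the tool from outside, world axes, zero at the start; "moment": the same for the moment, N m; "grip_width": finger opening in m; "gripper_force": force on a finger pad.
Only numpy, scipy, OpenCV 4.12 (cv2) and the standard library are available. Lean on these libraries where they do the work, as an engineer would, in place of code of your own. Each camera call takes 0.05 s, during which the arm holds its last target. There are 200 camera calls.

## Working session

There is one attempt and no reset: what is moved stays moved. The work goes in short steps, Python scripts to look and compute and a tool call to move; the robot and the scene stay as the last step left them, time stands still between calls to the robot, and variables do not carry over. Pictures are saved under pics/ and viewed, at most 10 in all, crops included, and the job is handed in when it is done.

Besides the shell and the picture viewer there is one more tool, called after ">>>" as name(argument=value, ...), one argument or row to a line, values as JSON. servo_tool: Moves the arm, as the interface text tells. Its arguments: {"type":"object","properties":{"turn":{"type":"array"},"slide":{"type":"array"},"hand":{"type":"array"},"squeeze":{"type":"number"}},"required":["turn","slide","hand"]}

```bash
mkdir -p pics; cat > h.py <<'E'
from bench import r
import numpy as np, cv2
def cam(n):
    im,d=r.grab_frame(n); return im,d,r.get_calibration(n)
def world(u,v,z,c,H=420):
    f=H/2/np.tan(np.radians(c['fovy'])/2)
    return np.array(c['R']).T@(np.array([(u-c['cx'])/f*z,(v-c['cy'])/f*z,z])-np.array(c['t']))
def cloud(d,c):
    f=210/np.tan(np.radians(c['fovy'])/2)
    v,u=np.mgrid[:420,:560]
    P=np.stack([(u-c['cx'])/f*d,(v-c['cy'])/f*d,d],-1)-np.array(c['t'])
    W=P@np.array(c['R']); W[d==0]=np.nan; return W
E
python3 - <<'E'
from h import *
for n in('top','scene'):
    im,d,c=cam(n); cv2.imwrite(f'pics/{n}0.png',cv2.resize(im[...,::-1],(784,588),interpolation=cv2.INTER_CUBIC)); np.savez(f'{n}0.npz',im=im,d=d)
    print(n,c)
o=r.get_obs();print(o)
E
```

```text
top {'fovy': 54.98510297716036, 'cx': 282.7560881468644, 'cy': 211.27593825756372, 'R': array([[ 1.13710534e-03, -9.99947095e-01, -1.02231729e-02],
       [-9.81169038e-01,  8.58949692e-04, -1.93149116e-01],
       [ 1.93147678e-01,  1.02502916e-02, -9.81116153e-01]]), 't': array([-0.16500289,  0.56274841,  0.87415337])}
scene {'fovy': 44.94980548310659, 'cx': 285.65921863551694, 'cy': 208.78154010726237, 'R': array([[ 0.79217015, -0.61029436,  0.0026916 ],
       [-0.41271688, -0.53895049, -0.73430045],
       [ 0.44959006,  0.58058003, -0.67881927]]), 't': array([-0.5361347 ,  0.18589804,  0.88812255])}
{'clock': 0.1, 'joints': array([-1.35309012,  0.47776661,  0.02234293,  1.55636151, -0.01149125,
        1.10931672, -0.08311137]), 'qvel': array([-0.00090399, -0.00260745, -0.00120755, -0.00237342, -0.00182203,
       -0.00023879, -0.00141987]), 'tau': array([ 4.39950600e-03, -5.97758710e+01,  1.61422905e+00, -2.81956440e+01,
        1.29577535e-02,  4.97450194e-03, -1.65361109e-05]), 'tcp_pos': array([0.21588801, 0.63896624, 0.23038621]), 'orientation': array([-5.09471976e-01, -3.09985861e+00,  2.69820016e-03]), 'contact_force': array([-0.25597128, -0.06586065, -0.04946784]), 'moment': array([-0.00482589, -0.00478807, -0.01811361]), 'gripper_force': 0.0, 'grip_width': 0.08536127379287624}
```

View pics/top0.png

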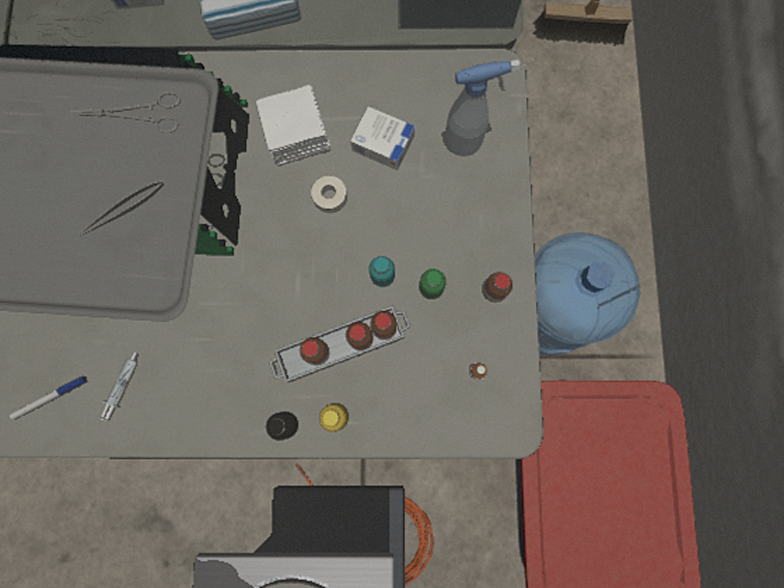

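View pics/scene0.png

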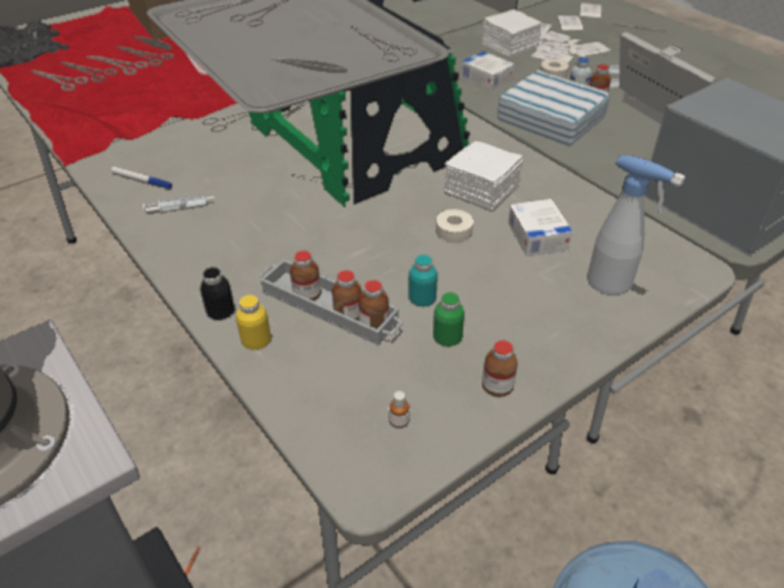

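```bash
python3 - <<'E'
from h import *
for n in('top','scene'):
    q=np.load(n+'0.npz');im,d=q['im'],q['d'];c=r.get_calibration(n);W=cloud(d,c)
    hsv=cv2.cvtColor(im,cv2.COLOR_RGB2HSV)
    m=((hsv[...,0]<12)|(hsv[...,0]>170))&(hsv[...,1]>90)&(hsv[...,2]>40)&(W[...,2]>.01)&(W[...,2]<.1)&(W[...,0]<.9)&(W[...,0]>.3)
    k,L,s,ce=cv2.connectedComponentsWithStats((m&(W[...,2]>.068)).astype(np.uint8))
    for i in range(1,k):
        if s[i,4]>15:
            p=W[L==i]; print(n,ce[i].round(1)*1.4,s[i,4],'mid',((p.min(0)+p.max(0))/2).round(4),'mean',p.mean(0).round(4),'ext',np.ptp(p,axis=0).round(3))
    if n=='top':
        for (u,v) in [(480,370),(328,193)]: print('pt',W[int(v/1.4),int(u/1.4)].round(3))
        for (u,v) in [(288,381),(277,353),(392,309),(406,338)]: print('corner',W[int(v/1.4),int(u/1.4)].round(3))
        # tray rim: points z .02-.03 near
        mm=(abs(W[...,2]-.026)<.005)&(hsv[...,1]<60); uu=np.mgrid[:420,:560]; mm&=(uu[1]*1.4>265)&(uu[1]*1.4<415)&(uu[0]*1.4>300)&(uu[0]*1.4<390)
        p=W[mm][:,:2].astype(np.float32); print(len(p),cv2.minAreaRect(p))
E
```

```text
top [501.48 280.56] 89 mid [ 0.5829 -0.3346  0.0773] mean [ 0.5829 -0.3348  0.0775] ext [0.021 0.023 0.009]
top [382.06 320.6 ] 96 mid [ 0.5177 -0.1436  0.0793] mean [ 0.5176 -0.1435  0.0802] ext [0.023 0.022 0.011]
top [356.86 331.94] 95 mid [ 0.4999 -0.104   0.0796] mean [ 0.4995 -0.1038  0.08  ] ext [0.023 0.022 0.01 ]
top [309.4  347.76] 97 mid [ 0.4758 -0.0294  0.0786] mean [ 0.4745 -0.0295  0.0802] ext [0.023 0.022 0.011]
pt [ 0.442 -0.298  0.054]
pt [ 0.766 -0.04  -0.002]
corner [0.426 0.014 0.027]
corner [0.471 0.034 0.031]
corner [ 0.547 -0.158  0.026]
corner [ 0.501 -0.182 -0.   ]
441 ((0.4879794120788574, -0.06891240179538727), (0.05803484469652176, 0.23963993787765503), 21.058856964111328)
scene [301.98 255.5 ] 79 mid [ 0.4743 -0.0288  0.0812] mean [ 0.4741 -0.0305  0.0816] ext [0.024 0.028 0.007]
scene [345.1  275.24] 85 mid [ 0.4996 -0.1033  0.0814] mean [ 0.4991 -0.1041  0.0815] ext [0.023 0.024 0.006]
scene [372.4  285.32] 87 mid [ 0.5175 -0.1443  0.0816] mean [ 0.5171 -0.1446  0.0818] ext [0.022 0.023 0.005]
scene [502.46 346.64] 109 mid [ 0.5826 -0.3356  0.0781] mean [ 0.5823 -0.3357  0.0784] ext [0.024 0.023 0.006]
```

>>> servo_tool(
  turn=[
    [0, 0, 0],
    [0, 0, -0.5],
    [0, 0, -1],
    [0, 0, -2],
    [0, 0, -3],
    [0, 0, -4],
    [0, 0, -5],
    [0, 0, -5],
  ],
  slide=[
    [0, -0.5, 1.5],
    [0.3, -2, 3],
    [0.7, -3.6, 4],
    [1.2, -5.3, 4],
    [1.8, -7, 4],
    [2.3, -8.7, 4],
    [2.8, -10.3, 4],
    [2.8, -10.3, 4],
  ],
  hand=[1, 1, 1, 1, 1, 1, 1, 1],
)

```text
clock: 1.1
tcp_pos: [0.3015, 0.3268, 0.3514]
orientation: [-1.178, -2.912, 0.0]
contact_force: [0.4, 0.7, -0.2]
grip_width: 0.0851
gripper_force: 0.0
```

>>> servo_tool(
  turn=[
    [0, 0, -1],
    [0, 0, -2],
    [0, 0, -3],
    [0, 0, -4],
    [0, 0, -5.1],
    [0, 0, -5.1],
    [0, 0, -5.1],
    [0, 0, -5.1],
  ],
  slide=[
    [0.8, -1.6, 0],
    [1.6, -3.3, 0],
    [2.4, -5, 0],
    [3.3, -6.8, 0],
    [4.2, -8.6, 0],
    [5, -10.4, -1],
    [5.8, -12, -2.5],
    [5.8, -12, -3.5],
  ],
  hand=[1, 1, 1, 1, 1, 1, 1, 1],
)

```text
clock: 2.1
tcp_pos: [0.4753, -0.032, 0.2454]
orientation: [1.786, 2.582, -0.001]
contact_force: [-0.3, 1.6, -0.3]
grip_width: 0.0855
gripper_force: 0.0
```

```bash
python3 - <<'E'
from h import *
o=r.get_obs();print(o['tcp_pos'],o['orientation'],o['joints'].round(2),o['contact_force'])
from scipy.spatial.transform import Rotation as R
m=R.from_rotvec(o['orientation']).as_matrix();print(np.degrees(np.arctan2(m[1,1],m[0,1])), m[:,2])
E
```

```text
[ 0.47525947 -0.03196057  0.24540577] [ 1.78626715e+00  2.58185719e+00 -5.98620202e-04] [-0.7   0.14  0.71  2.03 -0.11  1.    0.42] [-0.28676607  1.62391592 -0.25894855]
20.64492397444246 [ 0.00146768 -0.00147913 -0.99999783]
```

```bash
python3 - <<'E'
from h import *
q=np.load('top0.npz');W=cloud(q['d'],r.get_calibration('top'))
for u,v in [(333,418),(281,424),(333,408),(283,415),(381,265),(432,278)]: print(u,v,W[int(v/1.4),int(u/1.4)].round(3))
E
```

```text
333 418 [ 0.368 -0.067  0.075]
281 424 [0.36  0.012 0.079]
333 408 [ 0.383 -0.064  0.059]
283 415 [0.372 0.013 0.055]
381 265 [ 0.61  -0.141  0.076]
432 278 [ 0.589 -0.222  0.077]
```

>>> servo_tool(
  turn=[
    [0, 0, 0],
    [0, 0, 0],
    [0, 0, 0],
    [0, 0, 0],
    [0, 0, 0],
    [0, 0, 0],
    [0, 0, 0],
    [0, 0, 0],
  ],
  slide=[
    [0, 0, -1.3],
    [0, 0, -2.6],
    [0, 0, -3.9],
    [0, 0, -5],
    [0, 0, -6],
    [0, 0, -6.8],
    [0, 0, -7.3],
    [0, 0, -7.35],
  ],
  hand=[1, 1, 1, 1, 1, 1, 1, 1],
)

```text
clock: 3.1
tcp_pos: [0.4737, -0.0291, 0.025]
orientation: [-1.781, -2.586, 0.002]
contact_force: [-0.5, -0.4, -0.3]
grip_width: 0.0854
gripper_force: 0.0
```

>>> servo_tool(
  turn=[
    [0, 0, 0],
    [0, 0, 0],
    [0, 0, 0],
    [0, 0, 0],
    [0, 0, 0],
    [0, 0, 0],
    [0, 0, 0],
    [0, 0, 0],
  ],
  slide=[
    [0, 0, 0],
    [0, 0, 0],
    [0, 0, 0],
    [0, 0, 0],
    [0, 0, 0],
    [0, 0, 0],
    [0, 0, 0],
    [0, 0, 0],
  ],
  hand=[0.9, 0.8, 0.7, 0.6, 0.5, 0.45, 0.4, 0.4],
  squeeze=20,
)

```text
clock: 4.1
tcp_pos: [0.4742, -0.0294, 0.026]
orientation: [1.783, 2.586, 0.001]
contact_force: [-1.6, 0.4, 5.8]
grip_width: 0.0425
gripper_force: 19.8
```

```bash
python3 - <<'E'
from h import *
im,d,c=cam('scene'); cv2.imwrite('pics/s1.png',cv2.resize(im[150:270,160:320,::-1],(800,600),interpolation=cv2.INTER_CUBIC))
E
```

```text
(no output)
```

View pics/s1.png

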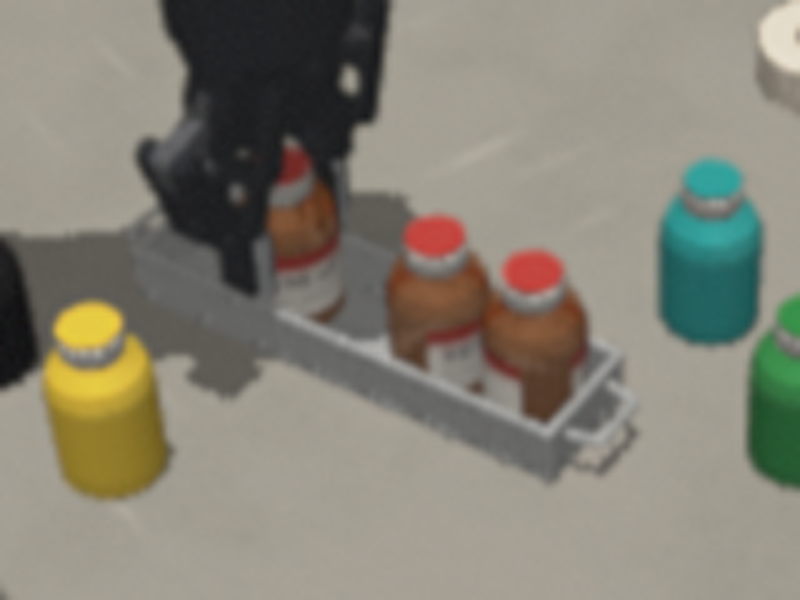

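>>> servo_tool(
  turn=[
    [0, 0, 0],
    [0, 0, 0],
    [0, 0, 0],
    [0, 0, 0],
    [0, 0, 0],
    [0, 0, 0],
    [0, 0, 0],
    [0, 0, 0],
  ],
  slide=[
    [0, 0, 0.02],
    [-0.05, 0.13, 0.02],
    [-0.11, 0.28, 0.02],
    [-0.17, 0.45, 0.02],
    [-0.23, 0.62, 0.02],
    [-0.3, 0.78, 0.02],
    [-0.35, 0.93, 0.02],
    [-0.35, 0.93, 0.02],
  ],
  hand=[0.4, 0.4, 0.4, 0.4, 0.4, 0.4, 0.4, 0.4],
)

```text
clock: 5.15
tcp_pos: [0.4634, -0.0012, 0.0264]
orientation: [-1.782, -2.587, -0.0]
contact_force: [0.2, 0.2, -1.6]
grip_width: 0.0426
gripper_force: 20.4
```

>>> servo_tool(
  turn=[
    [0, 0, 0],
    [0, 0, 0],
    [0, 0, 0],
    [0, 0, 0],
    [0, 0, 0],
    [0, 0, 0],
    [0, 0, 0],
    [0, 0, 0],
  ],
  slide=[
    [0, 0, -0.02],
    [0, 0, -0.02],
    [0, 0, -0.02],
    [0, 0, -0.02],
    [0, 0, -0.02],
    [0, 0, 0],
    [0, 0, 0],
    [0, 0, 0],
  ],
  hand=[0.5, 0.55, 0.6, 0.7, 0.8, 0.9, 1, 1],
)

```text
clock: 6.15
tcp_pos: [0.4635, -0.0016, 0.0264]
orientation: [-1.783, -2.586, -0.0]
contact_force: [-0.7, -0.3, -0.2]
grip_width: 0.0856
gripper_force: 0.0
```

>>> servo_tool(
  turn=[
    [0, 0, 0],
    [0, 0, 0],
    [0, 0, 0],
    [0, 0, 0],
    [0, 0, 0],
    [0, 0, 0],
    [0, 0, 0],
    [0, 0, 0],
  ],
  slide=[
    [0, 0, 0],
    [0, 0, 0.3],
    [0, 0, 0.8],
    [0, 0, 1.6],
    [0, 0, 2.6],
    [0, 0, 3.6],
    [0, 0, 4.6],
    [0, 0, 5],
  ],
  hand=[1, 1, 1, 1, 1, 1, 1, 1],
)

```text
clock: 7.15
tcp_pos: [0.4643, -0.0015, 0.1785]
orientation: [1.782, 2.585, 0.005]
contact_force: [-0.5, 0.0, -0.2]
grip_width: 0.0852
gripper_force: 0.0
```

>>> servo_tool(
  turn=[
    [0, 0, 0],
    [0, 0, 0],
    [0, 0, 0],
    [0, 0, 0],
    [0, 0, 0],
    [0, 0, 0],
    [0, 0, 0],
    [0, 0, 0],
  ],
  slide=[
    [0.3, -0.9, 0],
    [0.9, -2.5, 0],
    [1.5, -4.2, 0],
    [2.1, -6, 0],
    [2.8, -7.8, 0],
    [3.4, -9.5, 0],
    [3.8, -10.7, 0],
    [3.95, -11.1, 0],
  ],
  hand=[1, 1, 1, 1, 1, 1, 1, 1],
)

```text
clock: 8.15
tcp_pos: [0.5813, -0.3372, 0.176]
orientation: [-1.787, -2.583, 0.002]
contact_force: [0.1, 0.3, -0.8]
grip_width: 0.0855
gripper_force: 0.0
```

>>> servo_tool(
  turn=[
    [0, 0, 0],
    [0, 0, 0],
  ],
  slide=[
    [0, 0, 0],
    [0, 0, 0],
  ],
  hand=[1, 1],
)

```text
clock: 8.4
tcp_pos: [0.5821, -0.3325, 0.1761]
orientation: [-1.78, -2.587, -0.002]
contact_force: [0.2, 0.2, -0.6]
grip_width: 0.0855
gripper_force: 0.0
```

```bash
python3 - <<'E'
from h import *
print(r.get_obs()['joints'].round(2))
im,d,c=cam('scene'); cv2.imwrite('pics/s2.png',cv2.resize(im[140:320,150:390,::-1],(800,600),interpolation=cv2.INTER_CUBIC))
W=cloud(d,c);hsv=cv2.cvtColor(im,cv2.COLOR_RGB2HSV)
m=((hsv[...,0]<12)|(hsv[...,0]>170))&(hsv[...,1]>90)&(hsv[...,2]>40)&(W[...,2]>.068)&(W[...,2]<.1)&(W[...,0]<.9)&(W[...,0]>.3)
k,L,s,ce=cv2.connectedComponentsWithStats(m.astype(np.uint8))
for i in range(1,k):
    if s[i,4]>15: p=W[L==i]; print(s[i,4],((p.min(0)+p.max(0))/2).round(4),p.mean(0).round(4))
E
```

```text
[-0.03  0.61  0.68  1.65 -0.43  1.04  1.15]
75 [ 0.4627 -0.0015  0.0815] [ 0.463  -0.0028  0.0817]
86 [ 0.4993 -0.1048  0.0812] [ 0.499  -0.1044  0.0818]
87 [ 0.5172 -0.1449  0.0803] [ 0.5172 -0.1445  0.0816]
100 [ 0.5829 -0.3366  0.0788] [ 0.5816 -0.3366  0.0786]
```

View pics/s2.png

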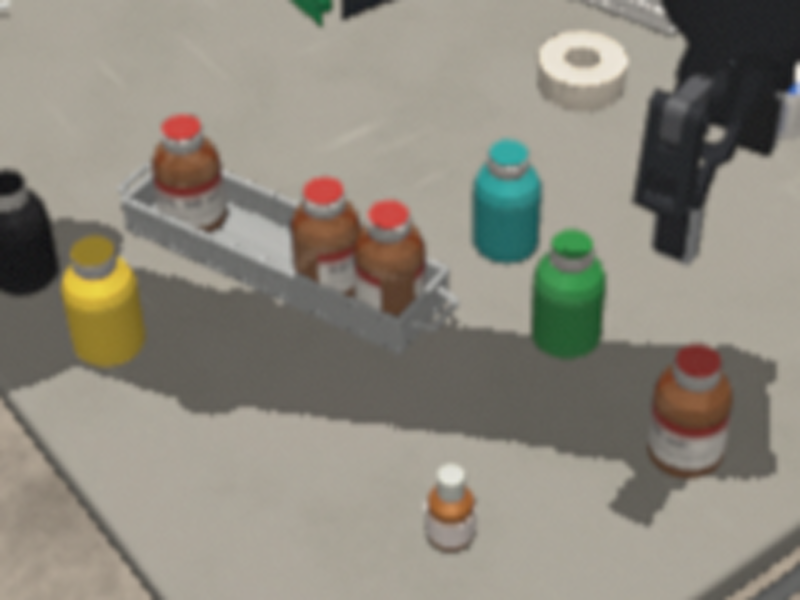

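>>> servo_tool(
  turn=[
    [0, 0, 0],
    [0, 0, 0],
    [0, 0, 0],
    [0, 0, 0],
    [0, 0, 0],
    [0, 0, 0],
    [0, 0, 0],
    [0, 0, 0],
  ],
  slide=[
    [0, 0, -0.8],
    [0, 0, -1.7],
    [0, 0, -2.6],
    [0, 0, -3.5],
    [0, 0, -4.2],
    [0, 0, -4.7],
    [0, 0, -5],
    [0, 0, -5.05],
  ],
  hand=[1, 1, 1, 1, 1, 1, 1, 1],
)

```text
clock: 9.45
tcp_pos: [0.582, -0.3346, 0.0247]
orientation: [-1.783, -2.586, 0.0]
contact_force: [0.6, 0.4, 0.3]
grip_width: 0.0856
gripper_force: 0.0
```

>>> servo_tool(
  turn=[
    [0, 0, 0],
    [0, 0, 0],
    [0, 0, 0],
    [0, 0, 0],
    [0, 0, 0],
    [0, 0, 0],
    [0, 0, 0],
    [0, 0, 0],
  ],
  slide=[
    [0, 0, 0],
    [0, 0, 0],
    [0, 0, 0],
    [0, 0, 0],
    [0, 0, 0],
    [0, 0, 0],
    [0, 0, 0],
    [0, 0, 0],
  ],
  hand=[0.9, 0.8, 0.7, 0.6, 0.5, 0.45, 0.4, 0.4],
  squeeze=25,
)

```text
clock: 10.45
tcp_pos: [0.5822, -0.3346, 0.0251]
orientation: [1.783, 2.586, 0.0]
contact_force: [0.4, 0.6, 2.8]
grip_width: 0.0426
gripper_force: 25.4
```

>>> servo_tool(
  turn=[
    [0, 0, 0],
    [0, 0, 0],
    [0, 0, 0],
    [0, 0, 0],
    [0, 0, 0],
    [0, 0, 0],
    [0, 0, 0],
    [0, 0, 0],
  ],
  slide=[
    [0, 0, 0.2],
    [0, 0, 0.6],
    [0, 0, 1.2],
    [0, 0, 2],
    [0, 0, 2.8],
    [0, 0, 3.5],
    [0, 0, 4],
    [0, 0, 4],
  ],
  hand=[0.4, 0.4, 0.4, 0.4, 0.4, 0.4, 0.4, 0.4],
)

```text
clock: 11.45
tcp_pos: [0.5826, -0.335, 0.1463]
orientation: [1.782, 2.585, 0.001]
contact_force: [-0.4, -0.1, -1.6]
grip_width: 0.0422
gripper_force: 25.5
```

>>> servo_tool(
  turn=[
    [0, 0, 0],
    [0, 0, 0],
    [0, 0, 0],
    [0, 0, 0],
    [0, 0, 0],
    [0, 0, 0],
    [0, 0, 0],
    [0, 0, 0],
  ],
  slide=[
    [-0.2, 0.6, 0],
    [-0.6, 1.7, 0],
    [-1.1, 3.1, 0],
    [-1.6, 4.6, 0],
    [-2.2, 6.1, 0],
    [-2.7, 7.5, 0],
    [-3.1, 8.7, 0],
    [-3.37, 9.39, 0],
  ],
  hand=[0.4, 0.4, 0.4, 0.4, 0.4, 0.4, 0.4, 0.4],
)

```text
clock: 12.45
tcp_pos: [0.4787, -0.0497, 0.1438]
orientation: [-1.777, -2.587, 0.001]
contact_force: [0.2, -0.0, -1.0]
grip_width: 0.0424
gripper_force: 25.5
```

>>> servo_tool(
  turn=[
    [0, 0, 0],
    [0, 0, 0],
    [0, 0, 0],
  ],
  slide=[
    [0, 0, -0.3],
    [0, 0, -0.7],
    [0, 0, -0.7],
  ],
  hand=[0.4, 0.4, 0.4],
)

```text
clock: 12.82
tcp_pos: [0.48, -0.0539, 0.1226]
orientation: [-1.784, -2.584, 0.004]
contact_force: [0.5, -0.4, -0.8]
grip_width: 0.0427
gripper_force: 25.5
```

```bash
python3 - <<'E'
from h import *
o=r.get_obs();print(o['tcp_pos'],o['grip_width'])
im,d,c=cam('scene'); cv2.imwrite('pics/s3.png',cv2.resize(im[130:250,160:320,::-1],(800,600),interpolation=cv2.INTER_CUBIC))
E
```

```text
[ 0.47997357 -0.05388818  0.12260134] 0.0426629418815896
```

View pics/s3.png

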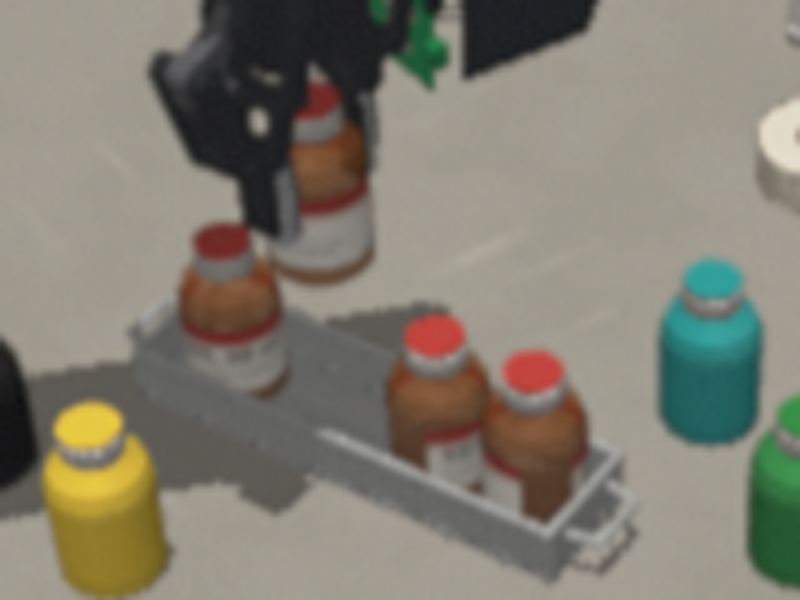

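>>> servo_tool(
  turn=[
    [0, 0, 0],
    [0, 0, 0],
    [0, 0, 0],
    [0, 0, 0],
    [0, 0, 0],
    [0, 0, 0],
    [0, 0, 0],
  ],
  slide=[
    [0, 0, 0],
    [0, 0, -0.3],
    [0, 0, -0.8],
    [0, 0, -1.3],
    [0, 0, -1.7],
    [0, 0, -1.9],
    [0, 0, -1.9],
  ],
  hand=[0.4, 0.4, 0.4, 0.4, 0.4, 0.4, 0.4],
)

```text
clock: 13.75
tcp_pos: [0.4807, -0.053, 0.0665]
orientation: [-1.783, -2.586, 0.001]
contact_force: [-0.5, -0.7, -1.4]
grip_width: 0.0424
gripper_force: 25.5
```

```bash
python3 - <<'E'
from h import *
o=r.get_obs();print(o['tcp_pos'],o['grip_width'],o['contact_force'])
im,d,c=cam('top'); cv2.imwrite('pics/t3.png',cv2.resize(im[200:290,180:300,::-1],(800,600),interpolation=cv2.INTER_CUBIC))
E
```

```text
[ 0.48068614 -0.05304704  0.06648348] 0.042442658370018496 [-0.45321262 -0.71321964 -1.35120991]
```

View pics/t3.png

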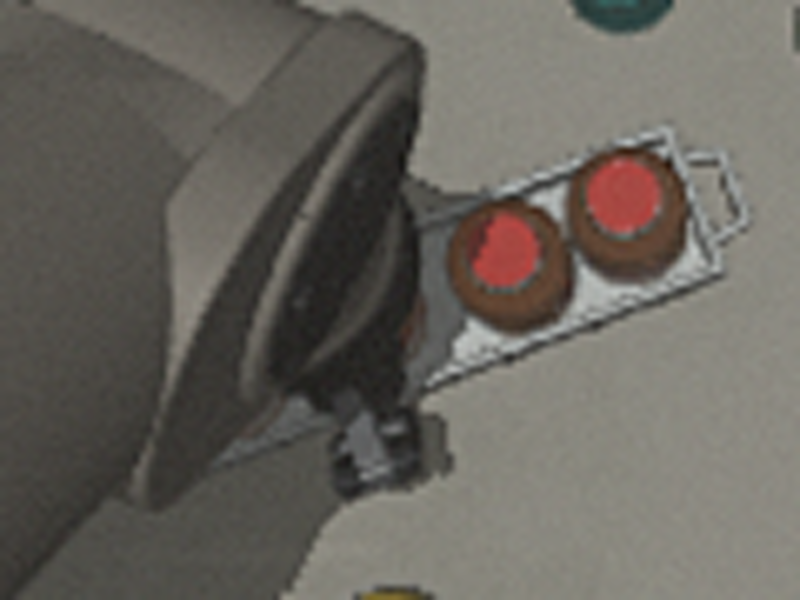

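>>> servo_tool(
  turn=[
    [0, 0, 0],
    [0, 0, 0],
    [0, 0, 0],
    [0, 0, 0],
    [0, 0, 0],
    [0, 0, 0],
    [0, 0, 0],
    [0, 0, 0],
  ],
  slide=[
    [0.03, 0.01, 0],
    [0.03, 0.01, -0.2],
    [0.03, 0.01, -0.45],
    [0.03, 0.01, -0.7],
    [0.03, 0.01, -0.95],
    [0.03, 0.01, -1.1],
    [0.03, 0.01, -1.2],
    [0.03, 0.01, -1.2],
  ],
  hand=[0.4, 0.4, 0.4, 0.4, 0.4, 0.4, 0.4, 0.4],
)

```text
clock: 14.8
tcp_pos: [0.4817, -0.0527, 0.0307]
orientation: [-1.783, -2.586, 0.0]
contact_force: [-0.1, 0.2, -1.5]
grip_width: 0.0426
gripper_force: 25.5
```

>>> servo_tool(
  turn=[
    [0, 0, 0],
    [0, 0, 0],
    [0, 0, 0],
    [0, 0, 0],
  ],
  slide=[
    [0, 0, -0.04],
    [0, 0, -0.08],
    [0, 0, -0.08],
    [0, 0, -0.08],
  ],
  hand=[0.4, 0.4, 0.4, 0.4],
)

```text
clock: 15.3
tcp_pos: [0.4819, -0.0526, 0.0286]
orientation: [1.783, 2.586, 0.0]
contact_force: [-0.1, 0.5, -0.8]
grip_width: 0.0427
gripper_force: 25.5
```

Expected contact at about 0.028; creep down.

>>> servo_tool(
  turn=[
    [0, 0, 0],
    [0, 0, 0],
    [0, 0, 0],
    [0, 0, 0],
  ],
  slide=[
    [0, 0, -0.02],
    [0, 0, -0.04],
    [0, 0, -0.04],
    [0, 0, -0.04],
  ],
  hand=[0.4, 0.4, 0.4, 0.4],
)

```text
clock: 15.8
tcp_pos: [0.4819, -0.0526, 0.028]
orientation: [-1.783, -2.586, -0.001]
contact_force: [-2.5, 0.5, 11.1]
grip_width: 0.0426
gripper_force: 26.7
```

>>> servo_tool(
  turn=[
    [0, 0, 0],
    [0, 0, 0],
    [0, 0, 0],
    [0, 0, 0],
    [0, 0, 0],
    [0, 0, 0],
    [0, 0, 0],
    [0, 0, 0],
  ],
  slide=[
    [0, 0, 0.01],
    [0, 0, 0.01],
    [0, 0, 0.01],
    [0, 0, 0.01],
    [0, 0, 0.01],
    [0, 0, 0.01],
    [0, 0, 0.01],
    [0, 0, 0.01],
  ],
  hand=[0.4, 0.5, 0.55, 0.6, 0.7, 0.85, 1, 1],
)

```text
clock: 16.8
tcp_pos: [0.4819, -0.0526, 0.0276]
orientation: [1.783, 2.586, 0.0]
contact_force: [-0.6, -0.6, 0.2]
grip_width: 0.0856
gripper_force: 0.0
```

>>> servo_tool(
  turn=[
    [0, 0, 0],
    [0, 0, 0],
    [0, 0, 0],
    [0, 0, 0],
    [0, 0, 0],
    [0, 0, 0],
    [0, 0, 0],
    [0, 0, 0],
  ],
  slide=[
    [0, 0, 0],
    [0, 0, 0.3],
    [0, 0, 0.8],
    [0, 0, 1.6],
    [0, 0, 2.6],
    [0, 0, 3.6],
    [0, 0, 4.6],
    [0, 0, 5],
  ],
  hand=[1, 1, 1, 1, 1, 1, 1, 1],
)

```text
clock: 17.8
tcp_pos: [0.4827, -0.0527, 0.1797]
orientation: [1.782, 2.585, 0.004]
contact_force: [0.5, -0.1, -0.8]
grip_width: 0.0856
gripper_force: 0.0
```

>>> servo_tool(
  turn=[
    [0, 0, 0],
    [0, 0, 0],
    [0, 0, 0],
    [0, 0, 0],
    [0, 0, 0],
    [0, 0, 0],
    [0, 0, 0],
    [0, 0, 0],
  ],
  slide=[
    [0.5, -1, 1],
    [1, -2.3, 1],
    [1.5, -3.6, 1],
    [2, -5, 1],
    [2.5, -6.4, 1],
    [2.9, -7.4, 1],
    [3, -8, 1],
    [3, -8, 1],
  ],
  hand=[1, 1, 1, 1, 1, 1, 1, 1],
)

```text
clock: 18.8
tcp_pos: [0.571, -0.2936, 0.2073]
orientation: [-1.786, -2.584, 0.001]
contact_force: [-0.9, -0.4, -0.3]
grip_width: 0.0855
gripper_force: 0.0
```

```bash
python3 - <<'E'
from h import *
im,d,c=cam('scene'); cv2.imwrite('pics/s4.png',cv2.resize(im[130:310,150:390,::-1],(800,600),interpolation=cv2.INTER_CUBIC))
W=cloud(d,c);hsv=cv2.cvtColor(im,cv2.COLOR_RGB2HSV)
m=((hsv[...,0]<12)|(hsv[...,0]>170))&(hsv[...,1]>90)&(hsv[...,2]>40)&(W[...,2]>.068)&(W[...,2]<.1)&(W[...,0]<.9)&(W[...,0]>.3)
k,L,s,ce=cv2.connectedComponentsWithStats(m.astype(np.uint8))
for i in range(1,k):
    if s[i,4]>15: p=W[L==i]; print(s[i,4],((p.min(0)+p.max(0))/2).round(4),p.mean(0).round(4))
E
```

```text
74 [ 0.4622 -0.0023  0.0804] [ 0.463  -0.0032  0.082 ]
76 [ 0.4817 -0.0545  0.0816] [ 0.4813 -0.0547  0.0815]
86 [ 0.4994 -0.104   0.0815] [ 0.499  -0.1044  0.0817]
82 [ 0.5169 -0.1436  0.0815] [ 0.5171 -0.1448  0.0818]
```

View pics/s4.png

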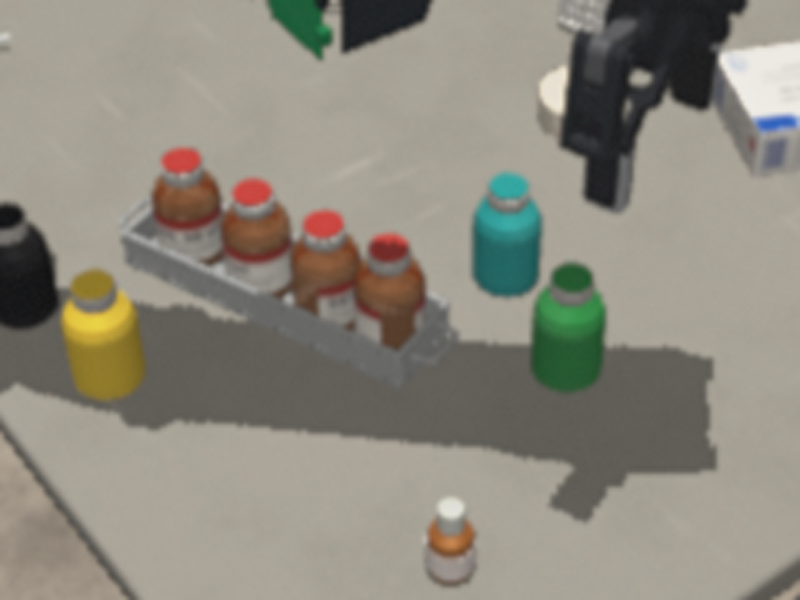

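All four caps sit at the same height (about 0.0815 m) in the tray, at (183,160), (252,192), (323,225) and (389,248). The small bottle at (450,540) has not moved.

```bash
python3 -c "
from bench import r
print(r.hand_in())"
```

```text
the job is handed in; nothing more can be done
None
```

The lone vial now stands upright in the tray's row with the other three, after vial 3 was slid about 30 mm toward the +y end to make room; neither bystander was touched, and I handed the job in at about 19 s.

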